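# Draw the dust filter from the leaning panels and seat it in the intake housing

### The job

Three panels lean against the low white pump case. Draw out the dust filter, the one with the square handle standing up from its top edge, without toppling the other two, which stay leaning against the case where they are. Lower the filter gently, not dropping it, into the slot in the top of the grey air-intake housing until it stands on the slot's bottom, and let go.

Things in the scene. Friction and masses are not known exactly. Their poses are not given: they have to be found in the camera images.
- filter_handle (a point): Dust filter: aluminium-framed mesh panel 12 mm thick (x), 120 wide (y), 120 tall (z, up along the panel), about 0.25 kg, same both ways round. Mid-top it has a solid handle tab 12 thick, 60 wide, 60 tall; this point is the tab's centre, 150 mm above the filter's foot. It stands on the table at any place in the stack; only the tab rises above the other panels, free to pinch across its thickness.
- housing_slot (a point): Slot of the air-intake housing, a fixed grey box 54 x 166 mm, 105 mm high, with black louvre stripes, open on top. The slot is 34 mm wide (x), 146 long (y), 95 deep. The point is the centre of the slot's bottom, 10 mm above the table; z up. A filter standing in it may lean on a side; its handle and a strip of its mesh stick out.
- louvre: Louvred panel, white, no handle, 12 mm thick (x), 130 wide (y), 112 tall (z), 0.22 kg. Origin: centre of its foot. The three panels stand face to face, leaning about 14 degrees, tops to their -x, on the top edge of the pump case: a fixed white box 220 mm wide, 110 deep, 85 high on the robot's side. Panels outside the filter settle back by themselves once it is out.
- blank: Blank aluminium panel, no handle, 12 mm thick (x), 120 wide (y), 106 tall (z), 0.26 kg; leans in the same stack and stays there. Origin: centre of its foot.
Not all that is in view belongs to the job. What is shaped like the louvre but black or pink is not meant.

How it is judged:
By the outcome, as a careful person would: the job done as asked, in the order asked, and still so for the second after the job is handed in, with the robot touching nothing.
It also fails if it takes over 40 s, if anything falls off the work surface, if the arm or the gripper's body presses on something with over 40 N, if the wrist force passes 120 N, or if a joint passes its speed limit or range.

### The arm

A 6-joint arm with a two-finger parallel gripper is mounted at the origin on the work surface. World frame = base frame: x ahead of the robot, y to its left, z up, the work surface at z = 0. Lengths are in m, angles in rad, forces in N, time in s.
With the tool pointing down it reaches from about 0.375 to 0.9 m from the base axis. Payload 3.1 kg.
Tool frame: the origin (TCP) lies between the finger pads; the fingertips stand 11 mm ahead of it and the grasp point (between the pads) lies 8 mm behind it; z points along the fingers, y is the line along which they close (so a half turn about z gives the same grasp; the last joint's range is limited). The gripper opens to 87 mm and grips with 3 to 60 N. Pads are 19 mm wide; open, the fingers measure 117 mm over their backs; the gripper's body (75 mm by 190 mm) begins 51 mm behind the grasp point.
Start: joints at [-1.476, 0.527, 1.433, -0, 1.181, -0.178], TCP at [0.168, -0.602, 0.234] pointing down, gripper open.
Joint ranges: [-3.08, 3.08], [-0.75, 2.2], [0.22, 2.44], [-1.43, 4.57], [0, 2.65], [-2.85, 2.85]. Speed limits (rad/s): [2.79, 2.79, 3.14, 3.14, 3.14, 3.14].

### API

Orientations are given as a unit quaternion [x, y, z, w].
In Python, from rig import robot gives the robot as it stands.
- The arm moves only by the tool move_arm, never from a script. Its argument "moves" is text: rows parted by semicolons, each of 7 numbers parted by spaces: the shift along the tool's x, y, z in units of 100 mm (1.0 is 100 mm), then the turn, a rotation vector about the tool's x, y, z in units of 90 degrees (1.0 is 90 degrees), then the opening, from 0 (shut) to 1 (fully open). A call has 1 to 12 rows; each row is the pose to reach, as a shift and turn from the pose commanded when the call began, along the tool's axes at that moment; what a row does not reach only later rows make up. A row lasts 1/10 s, in which the tool goes at most 50 mm and 8.59 degrees, less where a joint would pass 70% of its speed; a pose out of reach is approached as far as the arm can. A call with a number of a shift or a turn outside -1 to 1 is refused whole. A call with a gripper value outside its range is refused whole. The fingers move at their own pace and stop on an object; "squeeze" is the grip in N (left out, the last holds). Time passes only in rows, so rows that repeat a pose let the fingers close. It gives the time, the measured TCP pose, the force, the opening and the grip force at its end, in the units of the state.
- robot.get_obs(): the state, without advancing time (a new reading comes with each control period).
- robot.camera(name): name is "scene" or "top"; returns a dict with "image" (384x512x3 uint8, red, green, blue), "intrinsics" (3x3 intrinsics, pixels), "dist_coeffs" ([k1, k2, p1, p2, k3] as OpenCV has them; the pictures are not rectified), "extrinsics" (4x4, takes a point from world to camera coordinates). Camera axes: x right, y up, looking along -z (the intrinsics and any distortion apply to the point x, -y, -z); pixel columns grow to the right and rows downward; lengths in m; the calibration is good to about 2 mm. A picture is of the moment at which its call begins. There is no depth.
- robot.hand_in(): hands the job in; it is judged then, once.
The state is a dict: "time": time; "q": joint angles; "joint_velocities": joint speeds; "joint_torque": joint torques, N m; "position": TCP position; "tool_rot": TCP orientation; "ft_force": force on the tool from outside, world axes, zero at the start; "moment": the same for the moment, N m; "grip_width": finger opening in m; "grip_force": force on a finger pad.
Only numpy, scipy, OpenCV 4.12 (cv2) and the standard library are available. Lean on these libraries where they do the work, as an engineer would, in place of code of your own. Each camera call takes 0.05 s, during which the arm holds its last target. There are 200 camera calls.

## Working session

There is one attempt and no reset: what is moved stays moved. The work goes in short steps, Python scripts to look and compute and a tool call to move; the robot and the scene stay as the last step left them, time stands still between calls to the robot, and variables do not carry over. Pictures are saved under pics/ and viewed, at most 10 in all, crops included, and the job is handed in when it is done.

Besides the shell and the picture viewer there is one more tool, called in YAML: its name, and indented under it one key for each argument. move_arm: Moves the arm, as the interface text tells. Shifts and turns lie within -1 to 1; 1 stands for 100 mm of shift or 90 degrees of turn. Its arguments: {"type":"object","properties":{"moves":{"type":"string"},"squeeze":{"type":"number"}},"required":["moves"]}

```bash
mkdir -p pics; cat > h.py <<'E'
import numpy as np, cv2
from rig import robot
from scipy.spatial.transform import Rotation as R
def snap(n,f):
    c=robot.camera(n); cv2.imwrite(f,c["image"][:,:,::-1]); return c
def ray(c,uv):
    K=np.array(c["intrinsics"]);d=np.array(c["dist_coeffs"]);E=np.array(c["extrinsics"])
    p=cv2.undistortPoints(np.array([[uv]],float),K,d)[0,0]
    r=E[:3,:3].T@np.array([p[0],-p[1],-1.]); return -E[:3,:3].T@E[:3,3], r/np.linalg.norm(r)
def atz(c,uv,z):
    o,r=ray(c,uv); return o+r*(z-o[2])/r[2]
def proj(c,P):
    K=np.array(c["intrinsics"]);d=np.array(c["dist_coeffs"]);E=np.array(c["extrinsics"])
    q=(E[:3,:3]@np.atleast_2d(P).T).T+E[:3,3]; q=q*[1,-1,-1]
    return cv2.projectPoints(q,np.zeros(3),np.zeros(3),K,d)[0][:,0]
E
python3 - <<'E'
from h import *
np.set_printoptions(precision=4,suppress=True)
a=snap("scene","pics/s0.png");b=snap("top","pics/t0.png")
for c in(a,b):print(ray(c,(256,192)))
cv2.imwrite("pics/both.png",cv2.resize(np.vstack([a["image"],b["image"]])[:,:,::-1],None,fx=.78,fy=.78))
print(robot.get_obs())
E
```

```text
(array([1.0715, 0.8892, 0.9867]), array([-0.4624, -0.6796, -0.5695]))
(array([ 0.132 , -0.1334,  1.4657]), array([ 0.1746, -0.0204, -0.9844]))
{'time': 0.1, 'q': array([-1.4765,  0.5284,  1.4337, -0.    ,  1.1814, -0.1785]), 'joint_velocities': array([-0.001 , -0.0007, -0.0034, -0.0003, -0.0008, -0.    ]), 'joint_torque': array([ -0.0008, -44.0988, -17.7151,   0.0635,   0.0534,  -0.    ]), 'position': array([ 0.1683, -0.6013,  0.2327]), 'tool_rot': array([ 0.9907,  0.136 ,  0.    , -0.0009]), 'ft_force': array([0.2303, 0.2346, 0.9584]), 'moment': array([0.0232, 0.0838, 0.0174]), 'grip_force': 0.0, 'grip_width': 0.08704539815240618}
```

View pics/s0.png

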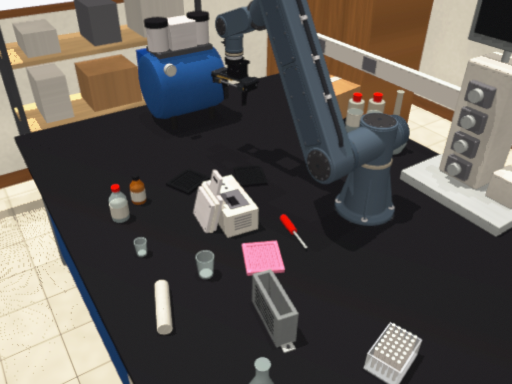

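View pics/t0.png

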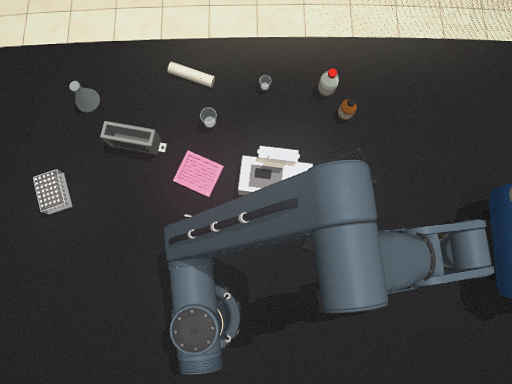

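The scene picture shows the pump case at about (230,205) with panels against its left/front face and a tab near (217,182), and the grey housing at (274,308). In the top picture the stack is at (275,157) and the slot at (130,135). Next I take close crops.

```bash
python3 - <<'E'
import cv2,numpy as np
a=cv2.imread("pics/s0.png");b=cv2.imread("pics/t0.png")
c1=cv2.resize(a[160:245,180:270],(540,510),interpolation=cv2.INTER_CUBIC)
c2=cv2.resize(b[140:200,230:320],(540,360),interpolation=cv2.INTER_CUBIC)
cv2.imwrite("pics/c1.png",c1)
h1=cv2.resize(a[260:360,240:310],(350,500),interpolation=cv2.INTER_CUBIC)
h2=cv2.resize(b[115:160,95:175],(440,248),interpolation=cv2.INTER_CUBIC)
o=np.zeros((500,800,3),np.uint8);o[:,:350]=h1;o[:248,355:795]=h2
o[250:500,355:730]=cv2.resize(c2,(375,250))
cv2.imwrite("pics/c2.png",o)
E
```

```text
(no output)
```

View pics/c1.png

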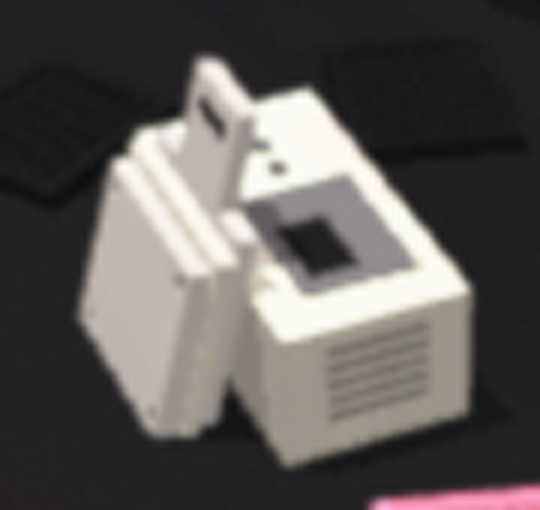

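View pics/c2.png

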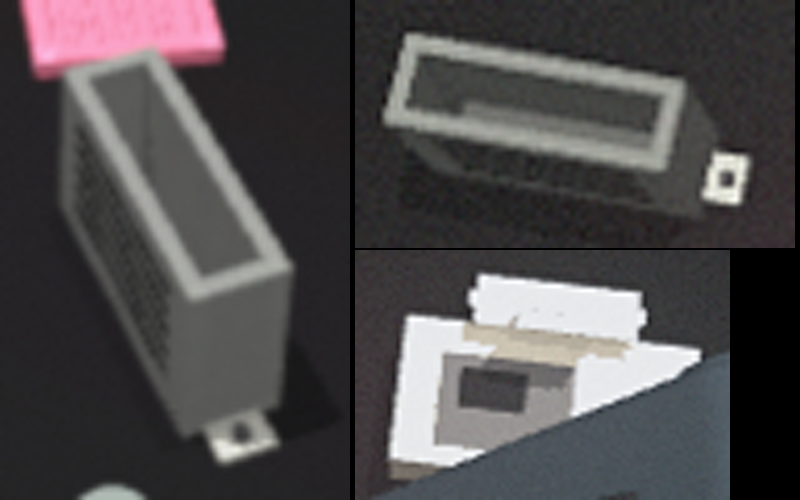

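```bash
cat > m.py <<'E'
from h import *
import pickle
np.set_printoptions(precision=4,suppress=True)
a=robot.camera("scene");b=robot.camera("top");pickle.dump((a,b),open("cams.pkl","wb"))
T=lambda u,v:(230+(u-355)/4.1667-.0,140+(v-250)/4.1667)
S=lambda u,v:(180+u/6,160+v/6)
print("case top view",[atz(b,T(*p),.085)[:2] for p in[(405,315),(700,350),(388,465)]])
print("case scene",[atz(a,S(*p),.085)[:2] for p in[(280,340),(470,290),(310,90)]])
print("outer stack top",[atz(b,T(*p),.11)[:2] for p in[(478,275),(645,293),(470,320),(640,345)]])
H1=lambda u,v:(240+u/5,260+v/5); H2=lambda u,v:(95+(u-355)/5.5,115+v/5.5)
print("housing scene",[atz(a,H1(*p),.105)[:2] for p in[(65,68),(155,48),(293,265),(192,298)]])
print("housing top",[atz(b,H2(*p),.105)[:2] for p in[(408,33),(686,80),(666,170),(385,122)]])
E
python3 m.py
```

```text
case top view [array([ 0.4928, -0.121 ]), array([ 0.4618, -0.3407]), array([ 0.3793, -0.1066])]
case scene [array([ 0.4938, -0.1231]), array([ 0.3847, -0.1053]), array([ 0.3532, -0.3238])]
outer stack top [array([ 0.5156, -0.1755]), array([ 0.4997, -0.2983]), array([ 0.4816, -0.1688]), array([ 0.4604, -0.2929])]
housing scene [array([0.5745, 0.15  ]), array([0.5255, 0.1638]), array([0.5556, 0.3225]), array([0.6087, 0.3121])]
housing top [array([0.6098, 0.3099]), array([0.5771, 0.1479]), array([0.5245, 0.158 ]), array([0.557 , 0.3207])]
```

```bash
cat > w.py <<'E'
from h import *
import pickle
a,b=pickle.load(open("cams.pkl","rb"))
yaw=np.radians(-8.1);X=np.array([np.cos(yaw),np.sin(yaw),0]);Y=np.array([-X[1],X[0],0]);Z=np.array([0,0,1.])
F=np.array([.478,-.231,0]);L=np.radians(14)
W=-np.sin(L)*X+np.cos(L)*Z;N=np.cos(L)*X+np.sin(L)*Z
def box(k,v,h0,h1,w):
    o=F+X*(.085*np.tan(L)+k*.012/np.cos(L))+Y*v
    return np.array([o+N*n+W*h+Y*s*w/2 for h in(h0,h1) for n in(0,.012) for s in(-1,1)])
E_=[(0,1),(2,3),(0,2),(1,3),(4,5),(6,7),(4,6),(5,7),(0,4),(1,5),(2,6),(3,7)]
def draw(im,c,P,x0,y0,s,col):
    q=(proj(c,P)-[x0,y0]+.5)*s
    for i,j in E_: cv2.line(im,tuple(int(t) for t in q[i]),tuple(int(t) for t in q[j]),col,1,cv2.LINE_AA)
if __name__=="__main__":
    out=[]
    for k in(0,1,2):
        i1=cv2.resize(a["image"][160:240,190:230,::-1],(264,528),interpolation=cv2.INTER_CUBIC)
        draw(i1,a,box(k,-.005,.12,.18,.06),190,160,6.6,(0,0,255))
        draw(i1,a,box(k,-.005,0,.12,.12),190,160,6.6,(0,160,0))
        out.append(i1)
    cv2.imwrite("pics/w.png",np.hstack(out))
E
python3 w.py
```

```text
(no output)
```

View pics/w.png

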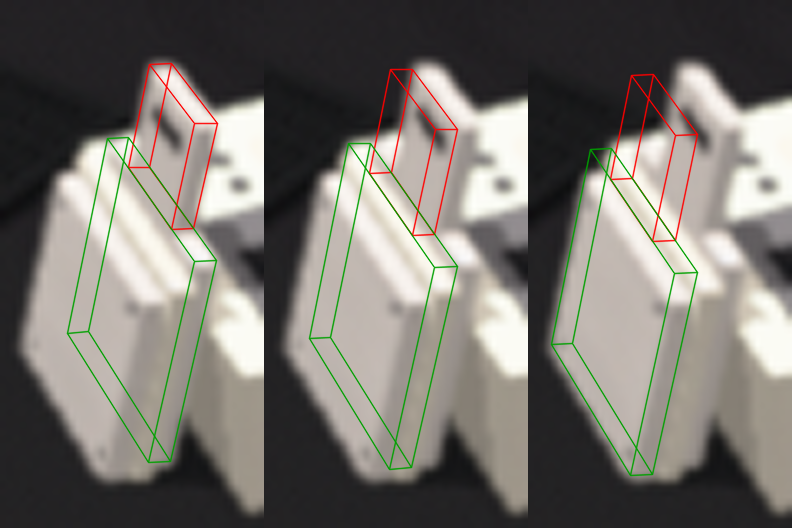

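Things that could be mistaken for the target (scene pixels): the tab at (217,182), the outer panel at (200,200), the louvre at (207,195), the black sheets at (190,182) and (250,177), and the pink sheet at (263,257). The tab at (217,182) is the handle. The wireframe fits at k=0, so the filter is the innermost panel, next to the case. The measured case and housing sizes match those given.

```bash
cat > p.py <<'E'
from w import *
np.set_printoptions(precision=3,suppress=True)
def pose(y,z): return R.from_matrix(np.column_stack([np.cross(y,z),y,z]))
RG=pose(N,-W)
O=F+X*.085*np.tan(L)+N*.006-Y*.0045
grasp=O+W*.145
yh=np.radians(-11.4);Xh=np.array([np.cos(yh),np.sin(yh),0]);RH=pose(Xh,-Z)
HS=np.array([.5666,.2356,.01])
def go(P,Rg,P0=None,R0=None):
    o=robot.get_obs()
    P0=o["position"] if P0 is None else P0; R0=R.from_quat(o["tool_rot"]) if R0 is None else R0
    print("t",o["time"],"pos",o["position"],"goal",P,"shift",R0.inv().apply(P-P0)*10,"turn",(R0.inv()*Rg).as_rotvec()/(np.pi/2),"F",o["ft_force"],"w",o["grip_width"],o["grip_force"])
E
python3 -c "
from p import *
go(grasp+W*.1,RG)
print('in grasp axes',RG.inv().apply(grasp+W*.1-robot.get_obs()['position'])*10)"
```

```text
t 0.2 pos [ 0.168 -0.601  0.233] goal [ 0.445 -0.231  0.239] shift [ 3.666 -2.822 -0.058] turn [-0.138  0.089 -0.733] F [ 0.233  0.348 -0.71 ] w 0.0868078917424478 0.0
in grasp axes [4.059 2.17  0.477]
```

move_arm:
  moves: ".12 -.1 -.04 -.017 .011 -.092 1;.25 -.2 -.08 -.035 .022 -.183 1;.37 -.3 -.12 -.052 .033 -.275 1;.5 -.4 -.16 -.069 .044 -.367 1;.62 -.5 -.2 -.086 .055 -.458 1;.75 -.6 -.24 -.103 .067 -.55 1;.87 -.7 -.27 -.12 .078 -.64 1;1 -.77 -.3 -.138 .089 -.733 1;1 -.77 -.3 -.138 .089 -.733 1"

```text
time: 1.1
position: [0.2443, -0.4995, 0.2636]
tool_rot: [0.749, 0.651, 0.08, 0.092]
ft_force: [0.0, -0.9, 0.9]
grip_width: 0.0867
grip_force: 0.0
```

```bash
python3 -c "
from p import *
go(grasp+W*.1,RG)"
```

```text
t 1.1 pos [ 0.244 -0.5    0.264] goal [ 0.445 -0.231  0.239] shift [2.941 1.509 0.627] turn [-0.     0.     0.001] F [ 0.04  -0.908  0.852] w 0.08671482711268805 0.0
```

move_arm:
  moves: ".3 .15 .05 0 0 0 1;.65 .33 .1 0 0 0 1;1 .5 .15 0 0 0 1"

```text
time: 1.4
position: [0.3098, -0.4091, 0.2607]
tool_rot: [0.751, 0.649, 0.079, 0.092]
ft_force: [-0.1, 0.3, -0.2]
grip_width: 0.087
grip_force: 0.0
```

move_arm:
  moves: ".35 .17 .05 0 0 0 1;.7 .34 .1 0 0 0 1;1 .5 .15 0 0 0 1"

```text
time: 1.7
position: [0.3758, -0.3163, 0.2582]
tool_rot: [0.751, 0.649, 0.079, 0.092]
ft_force: [0.2, -0.0, 0.2]
grip_width: 0.0868
grip_force: 0.0
```

move_arm:
  moves: ".35 .17 .05 0 0 0 1;.7 .34 .1 0 0 0 1;.94 .51 .15 0 0 0 1;.94 .51 .15 0 0 0 1;.94 .51 .15 0 0 0 1"

```text
time: 2.2
position: [0.4414, -0.2319, 0.2559]
tool_rot: [0.749, 0.651, 0.079, 0.092]
ft_force: [0.4, 0.0, -0.4]
grip_width: 0.0871
grip_force: 0.0
```

```bash
python3 -c "
from p import *
go(grasp,RG)
a=robot.camera('scene');b=robot.camera('top')
i1=cv2.resize(a['image'][120:240,170:270,::-1],(400,480),interpolation=cv2.INTER_CUBIC)
i2=cv2.resize(b['image'][100:220,220:320,::-1],(400,480),interpolation=cv2.INTER_CUBIC)
cv2.imwrite('pics/g.png',np.hstack([i1,i2]))"
```

```text
t 2.2 pos [ 0.441 -0.232  0.256] goal [ 0.469 -0.234  0.142] shift [ 0.018 -0.003  1.171] turn [-0.     0.001  0.001] F [ 0.423  0.026 -0.401] w 0.08708816444986321 0.0
```

View pics/g.png

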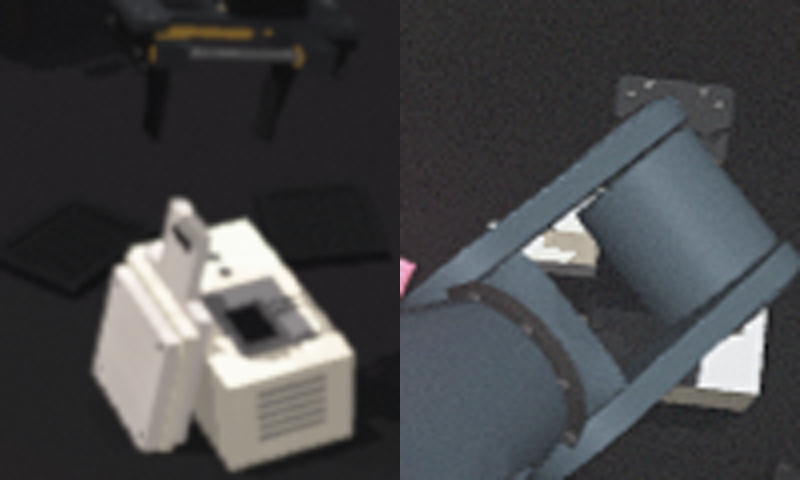

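The left half shows the open fingers, tips at about (152,135) and (265,140), straddling the tab at (185,250) in line. The panels have not moved.

move_arm:
  moves: "0 0 .25 0 0 0 1;.02 0 .5 0 0 0 1;.02 0 .75 0 0 0 1;.02 0 .9 0 0 0 1;.02 0 1 0 0 0 1;.02 0 1 0 0 0 1"

```text
time: 2.9
position: [0.4645, -0.2341, 0.1577]
tool_rot: [0.75, 0.65, 0.079, 0.091]
ft_force: [-0.5, 0.3, 0.0]
grip_width: 0.0865
grip_force: 0.0
```

move_arm:
  moves: "0 0 .1 0 0 0 .8;0 0 .17 0 0 0 .6;0 0 .17 0 0 0 .4;0 0 .17 0 0 0 .3;0 0 .17 0 0 0 .25;0 0 .17 0 0 0 .25"
  squeeze: 5

```text
time: 3.5
position: [0.4694, -0.234, 0.1427]
tool_rot: [0.749, 0.651, 0.079, 0.093]
ft_force: [0.7, 0.6, 0.5]
grip_width: 0.0466
grip_force: 0.0
```

move_arm:
  moves: "0 0 0 0 0 0 .2;0 0 0 0 0 0 .15;0 0 0 0 0 0 .12;0 0 0 0 0 0 .08;0 0 0 0 0 0 .05;0 0 0 0 0 0 0;0 0 0 0 0 0 0"

```text
time: 4.2
position: [0.4699, -0.2342, 0.1426]
tool_rot: [0.749, 0.651, 0.079, 0.093]
ft_force: [2.9, 0.7, -0.7]
grip_width: 0.0129
grip_force: 5.0
```

```bash
python3 -c "
from p import *
go(grasp,RG)"
```

```text
t 4.2 pos [ 0.47  -0.234  0.143] goal [ 0.469 -0.234  0.142] shift [-0.002 -0.006  0.003] turn [0.    0.001 0.001] F [ 2.935  0.71  -0.727] w 0.012892218825480747 4.980169907212257
```

move_arm:
  moves: "0 0 0 0 0 0 0;0 0 0 0 0 0 0;0 0 -.04 0 0 0 0;0 0 -.1 0 0 0 0;0 0 -.16 0 0 0 0;0 0 -.22 0 0 0 0;0 0 -.28 0 0 0 0;0 0 -.34 0 0 0 0;0 0 -.4 0 0 0 0;0 0 -.46 0 0 0 0;0 0 -.5 0 0 0 0;0 0 -.5 0 0 0 0"
  squeeze: 30

```text
time: 5.4
position: [0.4581, -0.2329, 0.1918]
tool_rot: [0.749, 0.651, 0.079, 0.094]
ft_force: [3.5, -0.8, 1.0]
grip_width: 0.012
grip_force: 29.9
```

```bash
python3 -c "
from p import *
go(grasp+W*.05,RG)
a=robot.camera('scene')
i1=cv2.resize(a['image'][100:250,160:280,::-1],(480,600),interpolation=cv2.INTER_CUBIC)
cv2.imwrite('pics/l.png',i1)"
```

```text
t 5.4 pos [ 0.458 -0.233  0.192] goal [ 0.457 -0.233  0.191] shift [ 0.002 -0.01   0.009] turn [0.001 0.002 0.001] F [ 3.513 -0.811  1.026] w 0.011980499855558838 29.938319580323878
```

View pics/l.png

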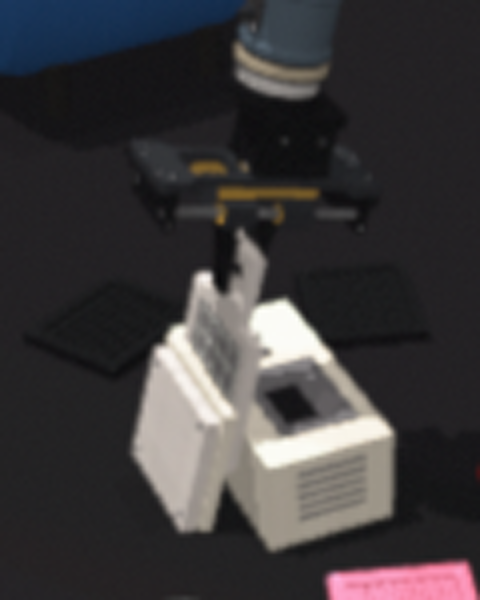

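The left finger at (225,255) grips the tab. The filter's mesh is rising at (215,320), and the two outer panels have not moved.

move_arm:
  moves: "0 0 -.06 0 0 0 0;0 0 -.12 0 0 0 0;0 0 -.18 0 0 0 0;0 0 -.24 0 0 0 0;0 0 -.3 0 0 0 0;0 0 -.37 0 0 0 0;0 0 -.44 0 0 0 0;0 0 -.51 0 0 0 0;0 0 -.58 0 0 0 0;0 0 -.65 0 0 0 0;0 0 -.72 0 0 0 0;0 0 -.8 0 0 0 0"

```text
time: 6.65
position: [0.4379, -0.2292, 0.269]
tool_rot: [0.749, 0.651, 0.079, 0.092]
ft_force: [-0.3, 0.4, -2.7]
grip_width: 0.012
grip_force: 30.0
```

move_arm:
  moves: "0 0 -.1 0 0 0 0;0 0 -.2 0 0 0 0;0 0 -.3 0 0 0 0;0 0 -.35 0 0 0 0;0 0 -.35 0 0 0 0"

```text
time: 7.15
position: [0.4301, -0.2284, 0.3035]
tool_rot: [0.749, 0.651, 0.079, 0.093]
ft_force: [0.4, -0.1, -2.6]
grip_width: 0.0115
grip_force: 30.0
```

```bash
python3 -c "
from p import *
go(HS+Z*(.145+.125),RH)
print(RH.inv().apply(HS+Z*.27-robot.get_obs()['position'])*10)
a=robot.camera('scene')
i1=cv2.resize(a['image'][100:250,160:280,::-1],(480,600),interpolation=cv2.INTER_CUBIC)
cv2.imwrite('pics/l2.png',i1)"
```

```text
t 7.15 pos [ 0.43  -0.228  0.304] goal [0.567 0.236 0.28 ] shift [4.787 0.625 0.386] turn [ 0.156 -0.003  0.037] F [ 0.376 -0.066 -2.629] w 0.011514908306059382 29.988595044706017
[4.819 0.421 0.235]
```

View pics/l2.png

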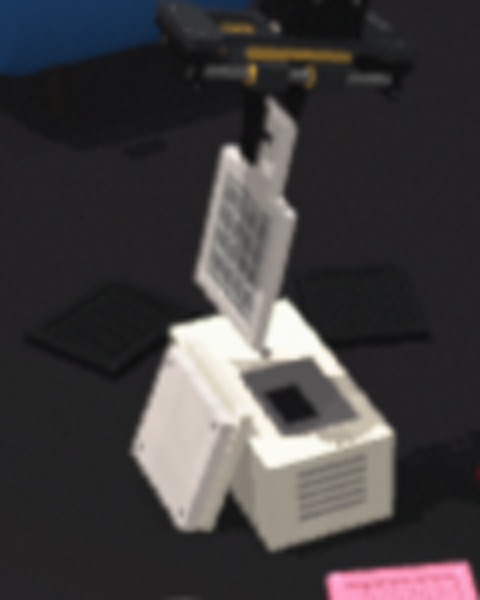

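The filter hangs free at (245,250), and the two outer panels have settled against the case at (190,430).

move_arm:
  moves: ".12 0 0 .03 0 .007 0;.3 .02 0 .06 0 .015 0;.5 .04 0 .1 0 .024 0;.75 .06 0 .13 -.003 .031 0;1 .1 .03 .156 -.003 .037 0"

```text
time: 7.7
position: [0.4546, -0.1297, 0.3016]
tool_rot: [0.774, 0.633, -0.001, -0.001]
ft_force: [-0.8, -0.5, -3.8]
grip_width: 0.0121
grip_force: 30.0
```

move_arm:
  moves: ".33 .03 .02 0 0 0 0;.66 .06 .04 0 0 0 0;1 .1 .05 0 0 0 0"

```text
time: 8.0
position: [0.4839, -0.0331, 0.2961]
tool_rot: [0.774, 0.633, -0.0, -0.001]
ft_force: [0.6, -1.0, -2.6]
grip_width: 0.012
grip_force: 30.0
```

move_arm:
  moves: ".33 .03 .02 0 0 0 0;.66 .06 .04 0 0 0 0;1 .1 .05 0 0 0 0"

```text
time: 8.3
position: [0.5133, 0.0631, 0.2911]
tool_rot: [0.774, 0.633, -0.0, -0.001]
ft_force: [0.5, -0.7, -2.2]
grip_width: 0.0115
grip_force: 30.0
```

move_arm:
  moves: ".33 .03 .02 0 0 0 0;.66 .06 .04 0 0 0 0;.85 .09 .05 0 0 0 0;1 .1 .05 0 0 0 0;1 .1 .05 0 0 0 0"

```text
time: 8.8
position: [0.5431, 0.1592, 0.2864]
tool_rot: [0.773, 0.634, -0.0, -0.001]
ft_force: [-1.2, -0.8, -1.9]
grip_width: 0.012
grip_force: 30.0
```

```bash
python3 -c "
from p import *
go(HS+Z*(.145+.125),RH)"
```

```text
t 8.8 pos [0.543 0.159 0.286] goal [0.567 0.236 0.28 ] shift [0.795 0.081 0.065] turn [-0.001 -0.001  0.001] F [-1.172 -0.843 -1.878] w 0.012024283657781139 29.986485871486366
```

move_arm:
  moves: ".25 .03 0 0 0 0 0;.5 .06 0 0 0 0 0;.7 .08 0 0 0 0 0;.8 .08 0 0 0 0 0;.8 .08 0 0 0 0 0;.8 .08 0 0 0 0 0"

```text
time: 9.4
position: [0.5661, 0.2334, 0.2869]
tool_rot: [0.774, 0.633, -0.001, -0.001]
ft_force: [-0.6, -0.2, -3.2]
grip_width: 0.012
grip_force: 30.0
```

```bash
python3 -c "
from p import *
go(HS+Z*.155,RH)
a=robot.camera('scene');b=robot.camera('top')
o=robot.get_obs();P=np.array(o['position']);M=R.from_quat(o['tool_rot']).as_matrix()
fb=np.array([P+M@[s*w/2,t*.006,h] for h in(.025,.145) for t in(-1,1) for s,w in((-1,.12),(1,.12))])
hb=np.array([[HS[0],HS[1],0]+Xh*t*.027+np.cross(Z,Xh)*s*.083+Z*h for h in(0,.105) for t in(-1,1) for s in(-1,1)])
ims=[]
for c,(x0,y0,x1,y1) in((a,(225,190,325,360)),(b,(85,80,185,180))):
    s=3.5 if c is a else 4
    im=cv2.resize(c['image'][y0:y1,x0:x1,::-1],None,fx=s,fy=s,interpolation=cv2.INTER_CUBIC)
    draw(im,c,fb,x0,y0,s,(0,0,255));draw(im,c,hb,x0,y0,s,(0,200,0))
    q=np.zeros((600,400,3),np.uint8);q[:im.shape[0],:im.shape[1]]=im[:600,:400];ims.append(q)
cv2.imwrite('pics/h.png',np.hstack(ims))"
```

```text
t 9.4 pos [0.566 0.233 0.287] goal [0.567 0.236 0.165] shift [0.024 0.003 1.219] turn [-0.001  0.    -0.   ] F [-0.642 -0.168 -3.195] w 0.012046337690897304 29.991726991720498
```

View pics/h.png

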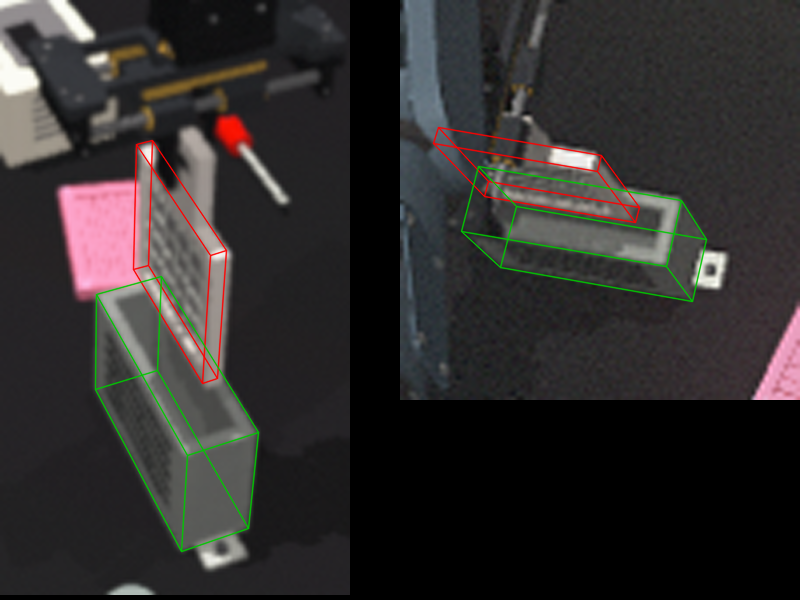

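The model outlines fit: the filter hangs centred and aligned over the slot, which runs from about (160,280) to (255,435) in the left image.

move_arm:
  moves: ".02 0 .1 0 0 0 0;.02 0 .2 0 0 0 0;.02 0 .3 0 0 0 0;.02 0 .4 0 0 0 0;.02 0 .5 0 0 0 0;.02 0 .6 0 0 0 0;.02 0 .7 0 0 0 0;.02 0 .8 0 0 0 0;.02 0 .9 0 0 0 0;.02 0 1 0 0 0 0;.02 0 1 0 0 0 0"

```text
time: 10.6
position: [0.5657, 0.2363, 0.1853]
tool_rot: [0.774, 0.633, -0.002, -0.002]
ft_force: [-0.5, -0.1, -2.5]
grip_width: 0.0114
grip_force: 30.0
```

move_arm:
  moves: "0 0 .04 0 0 0 0;0 0 .08 0 0 0 0;0 0 .11 0 0 0 0;0 0 .14 0 0 0 0;0 0 .16 0 0 0 0;0 0 .18 0 0 0 0;0 0 .18 0 0 0 0"

```text
time: 11.3
position: [0.5667, 0.2365, 0.1689]
tool_rot: [0.774, 0.633, -0.0, -0.001]
ft_force: [-0.5, 0.4, -2.5]
grip_width: 0.012
grip_force: 30.0
```

move_arm:
  moves: "0 0 .01 0 0 0 0;0 0 .02 0 0 0 0;0 0 .02 0 0 0 0"

```text
time: 11.6
position: [0.5668, 0.2365, 0.1671]
tool_rot: [0.774, 0.633, -0.0, -0.001]
ft_force: [-0.2, -0.6, -3.0]
grip_width: 0.0121
grip_force: 30.0
```

move_arm:
  moves: "0 0 .01 0 0 0 0;0 0 .02 0 0 0 0;0 0 .02 0 0 0 0"

```text
time: 11.9
position: [0.5667, 0.2366, 0.165]
tool_rot: [0.774, 0.633, -0.0, -0.001]
ft_force: [-0.1, -0.6, -2.5]
grip_width: 0.0118
grip_force: 30.0
```

move_arm:
  moves: "0 0 .01 0 0 0 0;0 0 .02 0 0 0 0;0 0 .02 0 0 0 0"

```text
time: 12.2
position: [0.5667, 0.2365, 0.163]
tool_rot: [0.774, 0.633, -0.0, -0.001]
ft_force: [0.5, -0.6, -2.6]
grip_width: 0.0116
grip_force: 30.0
```

move_arm:
  moves: "0 0 .01 0 0 0 0;0 0 .01 0 0 0 0"

```text
time: 12.4
position: [0.5667, 0.2366, 0.162]
tool_rot: [0.774, 0.633, -0.0, -0.001]
ft_force: [0.6, -0.5, -2.9]
grip_width: 0.0118
grip_force: 30.0
```

move_arm:
  moves: "0 0 .01 0 0 0 0;0 0 .01 0 0 0 0"

```text
time: 12.6
position: [0.5667, 0.2366, 0.161]
tool_rot: [0.774, 0.633, -0.0, -0.001]
ft_force: [-0.1, -0.1, -2.8]
grip_width: 0.0121
grip_force: 30.0
```

move_arm:
  moves: "0 0 .01 0 0 0 0;0 0 .02 0 0 0 0;0 0 .02 0 0 0 0"

```text
time: 12.9
position: [0.5667, 0.2365, 0.159]
tool_rot: [0.774, 0.633, -0.0, -0.001]
ft_force: [-0.3, -0.7, -2.9]
grip_width: 0.0119
grip_force: 30.0
```

move_arm:
  moves: "0 0 .01 0 0 0 0;0 0 .02 0 0 0 0;0 0 .02 0 0 0 0"

```text
time: 13.2
position: [0.5667, 0.2366, 0.157]
tool_rot: [0.774, 0.633, -0.0, -0.001]
ft_force: [0.4, -0.0, -2.9]
grip_width: 0.0116
grip_force: 30.0
```

move_arm:
  moves: "0 0 .01 0 0 0 0;0 0 .01 0 0 0 0"

```text
time: 13.4
position: [0.5669, 0.2366, 0.1562]
tool_rot: [0.774, 0.633, 0.0, -0.001]
ft_force: [0.5, -0.1, -3.4]
grip_width: 0.0117
grip_force: 30.0
```

move_arm:
  moves: "0 0 .01 0 0 0 0;0 0 .01 0 0 0 0"

```text
time: 13.6
position: [0.567, 0.2367, 0.156]
tool_rot: [0.774, 0.633, 0.0, -0.001]
ft_force: [-0.7, 0.2, 4.5]
grip_width: 0.0121
grip_force: 30.0
```

Contact: the vertical force went from -3 to +4.5 N at the expected height of 0.156. Now I release gradually.

move_arm:
  moves: "0 0 0 0 0 0 .14;0 0 0 0 0 0 .18;0 0 0 0 0 0 .22;0 0 0 0 0 0 .28;0 0 0 0 0 0 .36;0 0 0 0 0 0 .5;0 0 0 0 0 0 .75;0 0 0 0 0 0 1;0 0 0 0 0 0 1;0 0 0 0 0 0 1;0 0 0 0 0 0 1;0 0 0 0 0 0 1"
  squeeze: 5

```text
time: 14.8
position: [0.5668, 0.2366, 0.1552]
tool_rot: [0.774, 0.633, -0.0, -0.001]
ft_force: [0.1, -0.7, 0.2]
grip_width: 0.0791
grip_force: 0.0
```

move_arm:
  moves: "0 0 -.08 0 0 0 1;0 0 -.16 0 0 0 1;0 0 -.25 0 0 0 1;0 0 -.37 0 0 0 1;0 0 -.5 0 0 0 1;0 0 -.65 0 0 0 1;0 0 -.8 0 0 0 1;0 0 -1 0 0 0 1;0 0 -1 0 0 0 1"

```text
time: 15.7
position: [0.569, 0.237, 0.2591]
tool_rot: [0.774, 0.633, 0.003, 0.001]
ft_force: [-0.1, 0.3, 0.9]
grip_width: 0.0872
grip_force: 0.0
```

```bash
python3 -c "
from p import *
go(HS+Z*.3,RH)
a=robot.camera('scene')
cv2.imwrite('pics/f.png',cv2.resize(a['image'][150:370,170:320,::-1],None,fx=2.7,fy=2.7,interpolation=cv2.INTER_CUBIC))"
```

```text
t 15.7 pos [0.569 0.237 0.259] goal [0.567 0.236 0.31 ] shift [-0.016 -0.017 -0.509] turn [ 0.004 -0.003  0.   ] F [-0.093  0.32   0.932] w 0.0871516883541178 0.0
```

View pics/f.png

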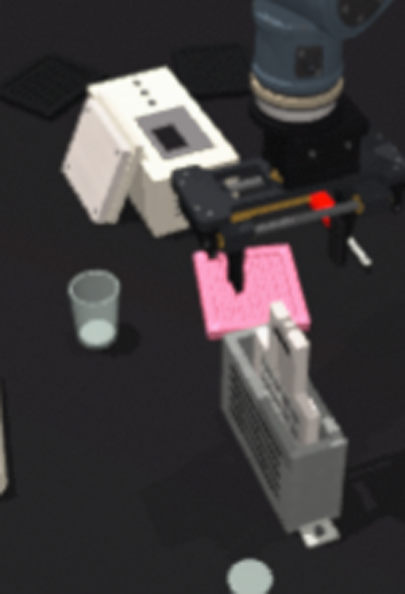

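The filter stands in the slot with its tab at (290,340). The gripper is clear of it, and the two panels still lean on the case at (100,155).

```bash
python3 -c "
from rig import robot
print(robot.hand_in())"
```

```text
the job is handed in; nothing more can be done
None
```

The dust filter stands on the bottom of the housing slot and is released, the other two panels still lean against the case, and the job was handed in at about 16 s of the 40 s allowed.

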